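# Tuck the straw box shut

### The job

Close the straw box on the bar: with a fingertip fold its white sprung flap over and press it down flat, then push it forward by the red step until its edge is fully tucked beneath the steel lip, so that it stays shut on its own. Only push and press: do not pinch the flap, and leave the cups, jars and other things standing around the box as they are.

Things in the scene. Friction and masses are not known exactly. Their poses are not given: they have to be found in the camera images.
- straw_box: Red straw box fixed to the bar, 150 (its x) x 220 (its y) x 60 mm tall, open on top, coloured straws inside. Origin: centre of its underside, on the bar. Its +x points from the hinged rear edge (the robot's side) to the steel retaining lip at its front; z up. Its yaw varies.
- lip (a point): Middle of the lip's lower rear edge: 56 mm ahead (+x) of the box's origin, 69 mm above the bar; axes as the box. The steel lip is a strip 4 mm thick (69 to 73 mm high), 220 mm wide along y, reaching 19 mm back over the box from its front wall. The flap lying flat (62 to 66 mm high) passes beneath it with 3 mm to spare.
- flap (a joint): Angle of the sprung flap, rad: 0 = flat on the box, pi/2 = upright, 1.9 = fully open, leaning back over the rear. It starts at 1.3 to 1.75 and stays there (light spring, stiff hinge). Let go untucked, its edge lifts again to about 0.6. About 2 N at 50 mm from the hinge holds it down.
- carriage (a joint): Slide of the flap's hinge pin along the box's +x, m: 0 = back, 0.020 = fully forward (hard stop). Stiff: about 4 N moves it; it stays where left. Starts at 0 to 0.003. The flat flap's edge is 6 mm short of the lip at 0, meets it at 0.006, is 14 mm beneath it at 0.020. Slid too soon, the flap comes down on top of the lip.
- flap_cover: The white flap's outer skin: plate 4 mm thick (2 mm either side of mid plane), 196 mm wide, 115 mm from hinge to free edge. Origin: middle of the hinge axis, 64 mm above the bar and, with the carriage at 0, 65 mm behind the box's origin. x from hinge to free edge, y along the hinge, z out of the outer face (up when shut, rearward when open).
- thumb_stop (a point): Foot of the red step on the flap's outer face, 65 mm from the hinge, mid width. Square step 12 mm high, 110 mm wide, facing the hinge; it slopes down to the plate at 97 mm from the hinge. Between hinge and step the plate is bare: a fingertip there can press down and push the step forward. Axes as the flap's skin.
- flap_lining: Black rubber lining, 4 mm thick, 75 x 170 mm, on the flap's inner face (the one that turns down into the box), 20 to 95 mm from the hinge. Same origin and axes as the flap's outer skin.
- flap_edge (a point): Middle of the flap's free edge, 115 mm from the hinge, in the mid plane of the plate.
- jigger: Bystander: steel double-cone measure, 44 mm across, 78 mm tall, beside the box. Origin: centre of its foot.
- mug: Bystander: white mug, 80 mm across with a handle, 92 mm tall, beside the box. Origin: centre of its foot.
- syrup_jar: Bystander: amber jar with a red cap, 56 mm across, 85 mm tall, in front of the box's lip. Origin: centre of its foot.
- glass: Bystander: clear tumbler, 68 mm across, 120 mm tall. Origin: centre of its foot.
- squeeze_bottle: Bystander: green bottle with a red cap, 56 mm across, 170 mm tall. Origin: centre of its foot.
- steel_cup: Bystander: steel cup, 84 mm across, 130 mm tall. Origin: centre of its foot.
- bar_spoon: Bystander: steel spoon lying on the bar, 190 mm long. Origin: on its underside, near the middle.

How it is judged:
By the outcome, as a careful person would: the job done as asked, in the order asked, and still so for the second after the job is handed in, with the robot touching nothing.
It also fails if it takes over 42 s, if anything falls off the work surface, if the arm or the gripper's body presses on something with over 40 N, if the wrist force passes 120 N, or if a joint passes its speed limit or range.

### The arm

A 6-joint arm with a two-finger parallel gripper is mounted at the origin on the work surface. World frame = base frame: x ahead of the robot, y to its left, z up, the work surface at z = 0. Lengths are in m, angles in rad, forces in N, time in s.
With the tool pointing down it reaches from about 0.4 to 0.825 m from the base axis. Payload 7 kg.
Tool frame: the origin (TCP) lies at the very end of the fingers, on their centre line; the grasp point (between the pads) lies 19 mm behind it; z points along the fingers, y is the direction in which the jaws open and shut (so a half turn about z gives the same grasp; the last joint's range is limited). The gripper opens to 88 mm and grips with 3 to 60 N. Pads are 19 mm wide; open, the fingers measure 130 mm over their backs; the gripper's body (78 mm by 193 mm) begins 47 mm behind the grasp point.
Start: joints at [1.436, 0.359, 0.012, 0, -1.224, -0.288], TCP at [0.277, 0.616, 0.193] pointing down, gripper open.
Joint ranges: [-3.07, 3.07], [-1.43, 2.12], [-1.02, 1.25], [-3.03, 1.67], [-3.05, -0], [-3.03, 3.03]. Speed limits (rad/s): [2.39, 2.39, 3.01, 3.14, 3.14, 3.14].

### API

Orientations are given as [roll, pitch, yaw] about the fixed x, y, z axes, in that order (R = Rz(yaw) Ry(pitch) Rx(roll)).
In Python, from station import arm, eyes, job, outline_of gives the robot as it stands.
- The arm moves only by the tool apply_moves, never from a script. Its argument "moves" is a list of rows, each a list of 5 numbers: the opening, from -1 (shut) to 1 (fully open), then the shift along the tool's x, y, z in m, then the turn about the tool's z in rad. A call has 1 to 12 rows; each row shifts and turns the commanded pose from where the row before left it, along the tool's axes as they then stand; what a row does not reach is not made up. A row lasts 1/12 s, in which the tool goes at most 41.7 mm and 7.16 degrees, less where a joint would pass 70% of its speed; a pose out of reach is approached as far as the arm can. A call with a gripper value outside its range is refused whole. The fingers move at their own pace and stop on an object; "newtons" is the grip in N (left out, the last holds). Time passes only in rows, so rows that do not move let the fingers close. It gives the time, the measured TCP pose, the force and the opening at its end, in the units of the state.
- arm.get_state(): the state, without advancing time (a new reading comes with each control period).
- eyes.grab_frame(name): name is "scene" or "side" or "wrist"; returns a dict with "color" (384x512x3 uint8, red, green, blue), "z_map" (384x512 float32, m along the optical axis (not along the pixel's ray), 0 where there is no reading), "camera_matrix" (3x3 intrinsics, pixels), "extrinsics" (4x4, takes a point from camera to world coordinates). Camera axes: x right, y up, looking along -z (the intrinsics and any distortion apply to the point x, -y, -z); pixel columns grow to the right and rows downward; lengths in m; the calibration is good to about 2 mm. A picture is of the moment at which its call begins.
- job.job_done(): hands the job in, once; it reports no verdict.
Trained networks look in a picture, given as the dict that the camera call returned (one of the last four; its "shot" number tells which), for a name from the list of things; names that differ only in an ending like _2 or _b are one class to them, and where a whole thing is asked for, a point or a joint stands for the part that bears it (a point fixed in the world has none). Each returns a list of dicts, best first, with "score" (0 to 1); they miss things now and then, are a little off and sometimes report something else, mostly with a low value. They report only what shows in the picture. A call takes as long as a camera call.
- outline_of(label, picture): "region" (384x512 bool, what is visible of it) and "extent" ([left, top, right, bottom] in pixels, round what is visible of it).
The state is a dict: "t": time; "q": joint angles; "qd": joint speeds; "joint_efforts": joint torques, N m; "eef_pos": TCP position; "ee_rot": TCP orientation; "force": force on the tool from outside, world axes, zero at the start; "moment": the same for the moment, N m; "width": finger opening in m.
Only numpy, scipy, OpenCV 4.12 (cv2) and the standard library are available. Lean on these libraries where they do the work, as an engineer would, in place of code of your own. Each camera call takes 0.05 s, during which the arm holds its last target.

## Working session

There is one attempt and no reset: what is moved stays moved. The work goes in short steps, Python scripts to look and compute and a tool call to move; the robot and the scene stay as the last step left them, time stands still between calls to the robot, and variables do not carry over. Pictures are saved under pics/ and viewed, and the job is handed in when it is done.

Besides the shell and the picture viewer there is one more tool, called after "Emit:" as name([rows], argument=value, ...), one row to a line, values as JSON. apply_moves: Moves the arm, as the interface text tells. Its arguments: {"type":"object","properties":{"moves":{"type":"array","items":{"type":"array","items":{"type":"number"}}},"newtons":{"type":"number"}},"required":["moves"]}

```bash
ls; mkdir -p pics; cat > h.py <<'E'
import numpy as np, cv2
from station import arm, eyes, job, outline_of
def world(f):
    K=np.array(f["camera_matrix"]);T=np.array(f["extrinsics"]);z=f["z_map"]
    h,w=z.shape;u,v=np.meshgrid(np.arange(w),np.arange(h))
    P=np.stack([(u-K[0,2])/K[0,0]*z,-(v-K[1,2])/K[1,1]*z,-z,np.ones_like(z)],-1)
    W=(P@T.T)[...,:3]; W[z<=0]=np.nan
    return W
def save(f,n): cv2.imwrite(f"pics/{n}.png",cv2.cvtColor(f["color"],cv2.COLOR_RGB2BGR))
E
python3 - <<'E'
from h import *
for n in ["scene","side"]:
    f=eyes.grab_frame(n);save(f,n+"0");np.savez(n+"0",**{k:v for k,v in f.items()})
    W=world(f)
    print(n,f.keys())
    for l in ["straw_box","flap_cover","thumb_stop","flap_lining","jigger","mug","syrup_jar","glass","squeeze_bottle","steel_cup","bar_spoon"]:
        r=outline_of(l,f)
        if r:
            m=r[0]["region"];p=W[m];p=p[~np.isnan(p[:,0])]
            print(l,round(r[0]["score"],2),r[0]["extent"],np.percentile(p,5,axis=0).round(3),np.percentile(p,95,axis=0).round(3))
            np.save(f"m_{n}_{l}",m)
print(arm.get_state())
E
```

```text
pics
scene dict_keys(['color', 'z_map', 'camera_matrix', 'extrinsics', 'shot'])
straw_box 0.6 [224.0, 176.2, 294.6, 249.3] [ 0.48  -0.001  0.014] [0.676 0.207 0.165]
flap_cover 0.66 [233.3, 170.7, 294.8, 207.3] [ 0.469 -0.013  0.098] [0.577 0.142 0.179]
thumb_stop 0.81 [233.7, 172.9, 292.0, 205.6] [ 0.466 -0.015  0.079] [0.577 0.143 0.179]
flap_lining 0.94 [239.3, 177.8, 289.8, 200.0] [0.483 0.006 0.089] [0.57  0.13  0.158]
jigger 0.51 [298.8, 216.9, 316.6, 238.0] [ 0.462  0.226 -0.   ] [0.498 0.259 0.08 ]
mug 0.64 [195.1, 200.8, 215.7, 237.9] [ 0.673 -0.065  0.008] [0.746 0.023 0.092]
syrup_jar 0.64 [259.8, 242.1, 277.8, 263.8] [0.641 0.211 0.008] [0.687 0.257 0.087]
glass 0.91 [151.8, 121.2, 170.3, 154.7] [ 0.564 -0.531  0.011] [ 0.619 -0.469  0.119]
squeeze_bottle 0.63 [235.9, 172.5, 291.9, 204.5] [ 0.467 -0.015  0.08 ] [0.577 0.143 0.179]
steel_cup 0.81 [325.1, 264.7, 359.7, 309.9] [0.573 0.437 0.018] [0.648 0.508 0.13 ]
bar_spoon 0.71 [351.2, 233.5, 406.9, 257.6] [0.297 0.367 0.002] [0.39  0.516 0.02 ]
side dict_keys(['color', 'z_map', 'camera_matrix', 'extrinsics', 'shot'])
str
[... 798 characters left out ...]
.8, 179.6, 162.8] [ 0.306  0.357 -0.001] [0.386 0.52  0.02 ]
{'t': 1.2, 'q': array([ 1.43609859e+00,  3.58592767e-01,  1.19120210e-02,  1.09715697e-05,
       -1.22411919e+00, -2.88130311e-01]), 'qd': array([ 0.00129106,  0.0012906 ,  0.00090709, -0.00169266,  0.00012163,
        0.00091816]), 'joint_efforts': array([ 2.64304064e-03, -5.82408822e+01,  2.93292296e+01,  7.00251952e+00,
        1.22855371e-02, -3.87967145e-05]), 'eef_pos': array([0.27697361, 0.61553384, 0.19327315]), 'ee_rot': array([ 3.14159212e+00, -1.09196062e-05, -4.22824320e-01]), 'force': array([-0.38283799, -0.09922016,  0.03462713]), 'moment': array([-0.012741  ,  0.01556155,  0.01637247]), 'width': 0.08747700765412354}
```

```bash
python3 - <<'E'
import cv2
a=cv2.imread("pics/scene0.png")[160:280,180:340];b=cv2.imread("pics/side0.png")[120:225,190:330]
cv2.imwrite("pics/s0z.png",cv2.resize(a,None,fx=5,fy=5,interpolation=cv2.INTER_CUBIC))
cv2.imwrite("pics/d0z.png",cv2.resize(b,None,fx=5,fy=5,interpolation=cv2.INTER_CUBIC))
E
```

```text
(no output)
```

View pics/s0z.png

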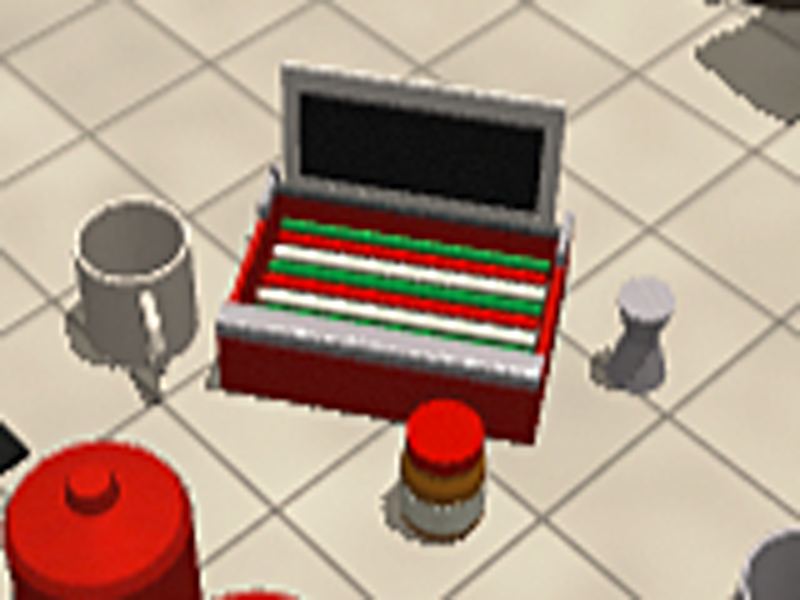

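View pics/d0z.png

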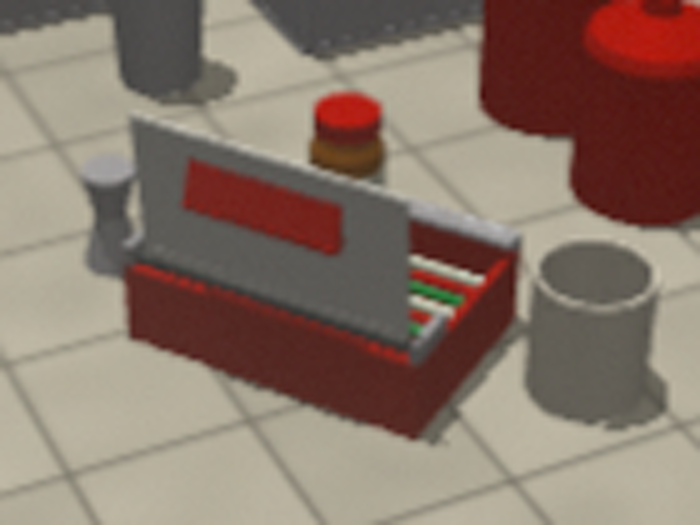

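View pics/scene0.png

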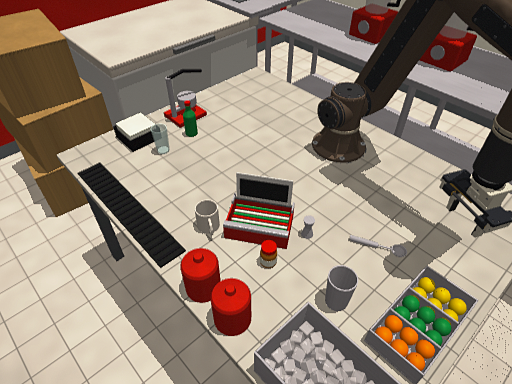

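```bash
cat > fit.py <<'E'
import numpy as np
from h import world
from scipy.optimize import minimize
def plane(p,it=3):
    for _ in range(it):
        c=p.mean(0);n=np.linalg.svd(p-c)[2][2];d=(p-c)@n
        p=p[abs(d)<2*d.std()+1e-4]
    return c,n,d.std(),len(p)
for n in ["scene","side"]:
    f=dict(np.load(n+"0.npz"));W=world(f)
    l={"scene":"flap_lining","side":"flap_cover"}[n]
    p=W[np.load(f"m_{n}_{l}.npy")];p=p[np.isfinite(p[:,0])]
    p=p[(p[:,2]>.08)&(p[:,2]<.19)]
    c,nn,s,k=plane(p);nn*=np.sign(nn[0])
    print(n,"flap plane",c.round(4),nn.round(3),"yaw",np.arctan2(nn[1],nn[0]).round(3),"tilt",np.arcsin(nn[2]).round(3),s.round(4),k)
    # points of the box area
    m=(W[...,0]>.43)&(W[...,0]<.73)&(W[...,1]>-.06)&(W[...,1]<.22)
    q=W[m&(W[...,2]>.064)&(W[...,2]<.079)]
    np.save("q_"+n,q);print(len(q))
    C=f["color"].astype(int)
    red=(C[...,0]>1.8*C[...,1])&m&(W[...,2]>.008)&(W[...,2]<.052)
    pr=W[red]; np.save("r_"+n,pr)
    y0=np.arctan2(nn[1],nn[0]);e=np.array([np.cos(y0),np.sin(y0)]);g=np.array([-e[1],e[0]])
    s=pr[:,:2]@e;print("red u hist",[ (round(b,3),int(a)) for a,b in zip(*np.histogram(s,30)) if a>3])
    s=q[:,:2]@e;print("top u hist",[ (round(b,3),int(a)) for a,b in zip(*np.histogram(s,30)) if a>3])
    print("lip v",np.percentile((q[s>s.max()-.03]@np.r_[g,0]),[0,2,98,100]).round(3))
E
python3 fit.py
```

```text
scene flap plane [0.5262 0.0689 0.1239] [0.821 0.565 0.076] yaw 0.603 tilt 0.076 0.0017 749
692
red u hist [(np.float64(0.461), 150), (np.float64(0.466), 104), (np.float64(0.471), 7), (np.float64(0.477), 6), (np.float64(0.487), 19), (np.float64(0.492), 77), (np.float64(0.497), 38), (np.float64(0.507), 13), (np.float64(0.512), 7), (np.float64(0.518), 9), (np.float64(0.523), 11), (np.float64(0.528), 12), (np.float64(0.533), 81), (np.float64(0.538), 48), (np.float64(0.543), 4), (np.float64(0.554), 4), (np.float64(0.605), 176), (np.float64(0.61), 225)]
top u hist [(np.float64(0.459), 7), (np.float64(0.466), 98), (np.float64(0.474), 116), (np.float64(0.489), 10), (np.float64(0.496), 9), (np.float64(0.526), 20), (np.float64(0.534), 9), (np.float64(0.571), 5), (np.float64(0.579), 5), (np.float64(0.586), 50), (np.float64(0.594), 125), (np.float64(0.602), 116), (np.float64(0.609), 110)]
lip v [-0.206 -0.206 -0.206 -0.206]
side flap plane [0.5265 0.0569 0.1321] [0.821 0.565 0.084] yaw 0.603 tilt 0.084 0.002 1132
516
red u hist [(np.float64(0.458), 388), (np.float64(0.463), 228), (np.float64(0.
[... 429 characters left out ...]
t64(0.565), 7), (np.float64(0.57), 12), (np.float64(0.576), 28), (np.float64(0.581), 6), (np.float64(0.586), 5), (np.float64(0.591), 5), (np.float64(0.596), 9), (np.float64(0.601), 25), (np.float64(0.606), 65)]
top u hist [(np.float64(0.458), 21), (np.float64(0.466), 226), (np.float64(0.473), 20), (np.float64(0.481), 8), (np.float64(0.488), 5), (np.float64(0.496), 5), (np.float64(0.519), 5), (np.float64(0.526), 34), (np.float64(0.534), 8), (np.float64(0.572), 5), (np.float64(0.579), 6), (np.float64(0.587), 30), (np.float64(0.594), 52), (np.float64(0.602), 33), (np.float64(0.61), 18), (np.float64(0.648), 12), (np.float64(0.655), 13), (np.float64(0.663), 6)]
lip v [-0.213 -0.212 -0.193 -0.193]
```

```bash
cat > fit2.py <<'E'
import numpy as np
from fit import plane
y0=.603;e=np.array([np.cos(y0),np.sin(y0)]);g=np.array([-e[1],e[0]])
for n in ["scene","side"]:
    r=np.load(f"r_{n}.npy");u=r[:,:2]@e;v=r[:,:2]@g
    for a,b in ((.455,.472),(.600,.62)):
        s=(u>a)&(u<b);c,nn,sd,k=plane(r[s]);nn*=np.sign(nn[0])
        print(n,"wall",a,c.round(3),"u",(c[:2]@e).round(4),"yaw",np.arctan2(nn[1],nn[0]).round(3),nn[2].round(3),sd.round(4),k,"v",np.percentile(v[s],[0,1,50,99,100]).round(4))
    q=np.load(f"q_{n}.npy");u=q[:,:2]@e;v=q[:,:2]@g
    s=(u>.583)&(u<.622);print("lip",np.percentile(u[s],[0,2,98,100]).round(4),"v",np.percentile(v[s],[0,1,99,100]).round(4),"z",np.percentile(q[s,2],[5,50,95]).round(4))
E
python3 fit2.py | grep -v hist
```

```text
scene flap plane [0.5262 0.0689 0.1239] [0.821 0.565 0.076] yaw 0.603 tilt 0.076 0.0017 749
692
lip v [-0.206 -0.206 -0.206 -0.206]
side flap plane [0.5265 0.0569 0.1321] [0.821 0.565 0.084] yaw 0.603 tilt 0.084 0.002 1132
516
lip v [-0.213 -0.212 -0.193 -0.193]
scene wall 0.455 [0.521 0.065 0.038] u 0.4658 yaw 0.604 -0.032 0.0015 231 v [-0.3483 -0.3475 -0.2424 -0.1437 -0.1334]
scene wall 0.6 [0.649 0.134 0.031] u 0.6102 yaw 0.602 -0.017 0.0013 374 v [-0.3525 -0.3507 -0.2593 -0.1556 -0.1525]
lip [0.5859 0.5897 0.6125 0.6161] v [-0.4112 -0.3981 -0.1483 -0.1441] z [0.0654 0.0722 0.076 ]
side wall 0.455 [0.524 0.055 0.03 ] u 0.4625 yaw 0.604 0.007 0.0016 569 v [-0.3585 -0.3574 -0.2544 -0.1414 -0.1383]
side wall 0.6 [0.675 0.09  0.041] u 0.6068 yaw 0.577 0.053 0.0015 79 v [-0.3559 -0.3554 -0.3084 -0.2766 -0.276 ]
lip [0.5839 0.5849 0.6129 0.6157] v [-0.4156 -0.4148 -0.2417 -0.1759] z [0.0665 0.0718 0.0756]
```

Emit:
apply_moves([
  [-1, 0, 0, -0.005, -0.114],
  [-1, 0, 0, -0.005, -0.114],
  [-1, 0, 0, -0.005, -0.114],
  [-1, 0, 0, -0.005, -0.114],
  [-1, 0, 0, -0.005, -0.114],
  [-1, 0, 0, -0.005, -0.114],
  [-1, 0, 0, -0.005, -0.114],
  [-1, 0, 0, -0.005, -0.114],
  [-1, 0, 0, -0.005, -0.114],
  [-1, 0, 0, 0, 0],
], newtons=20)

```text
t: 2.03
eef_pos: [0.2772, 0.616, 0.2395]
ee_rot: [-3.141, -0.001, 0.609]
force: [0.3, 0.3, 1.2]
width: 0.0265
```

Emit:
apply_moves([
  [-1, -0.0087, 0.0332, 0, 0],
  [-1, -0.0087, 0.0332, 0, 0],
  [-1, -0.0087, 0.0332, 0, 0],
  [-1, -0.0087, 0.0332, 0, 0],
  [-1, -0.0087, 0.0332, 0, 0],
  [-1, -0.0087, 0.0332, 0, 0],
  [-1, -0.0087, 0.0332, 0, 0],
  [-1, -0.0087, 0.0332, 0, 0],
  [-1, -0.0087, 0.0332, 0, 0],
])

```text
t: 2.78
eef_pos: [0.3821, 0.3234, 0.2382]
ee_rot: [-3.141, -0.0, 0.599]
force: [0.4, 0.3, 0.5]
width: 0.0003
```

Emit:
apply_moves([
  [-1, -0.0087, 0.0332, 0, 0],
  [-1, -0.0087, 0.0332, 0, 0],
  [-1, -0.0087, 0.0332, 0, 0],
  [-1, -0.0087, 0.0332, 0, 0],
  [-1, -0.0087, 0.0332, 0, 0],
  [-1, -0.0087, 0.0332, 0, 0],
  [-1, -0.0087, 0.0332, 0, 0],
  [-1, -0.0087, 0.0332, 0, 0],
  [-1, -0.0087, 0.0332, 0, 0],
  [-1, 0, 0, 0, 0],
  [-1, 0, 0, 0, 0],
])

```text
t: 3.7
eef_pos: [0.4871, 0.0329, 0.2379]
ee_rot: [-3.141, 0.0, 0.596]
force: [-0.9, 0.5, -0.0]
width: 0.0005
```

```bash
python3 - <<'E'
from h import *
f=eyes.grab_frame("wrist");save(f,"w1");g=eyes.grab_frame("side");save(g,"d1")
cv2.imwrite("pics/d1z.png",cv2.resize(cv2.imread("pics/d1.png")[60:230,150:350],None,fx=4,fy=4,interpolation=cv2.INTER_CUBIC)[:600])
s=arm.get_state();p=s["eef_pos"];y=.603
print(s["t"],p,s["ee_rot"],"u",p[0]*np.cos(y)+p[1]*np.sin(y),"v",-p[0]*np.sin(y)+p[1]*np.cos(y),s["force"])
E
```

```text
3.8 [0.48684477 0.03463303 0.23809544] [-3.14138402e+00  7.27668560e-05  6.00268410e-01] u 0.4206247835534642 v -0.24757234386403384 [-0.14584006  0.65637789  0.32397894]
```

View pics/d1z.png

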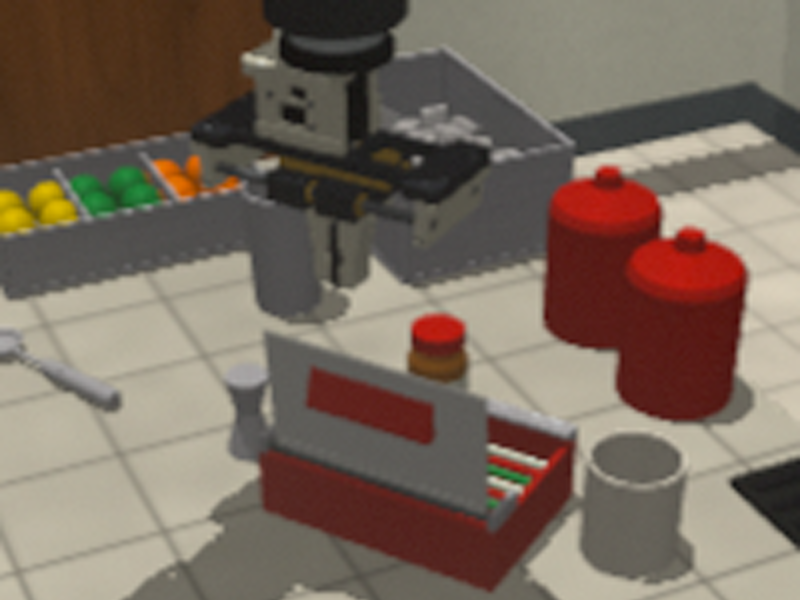

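View pics/w1.png

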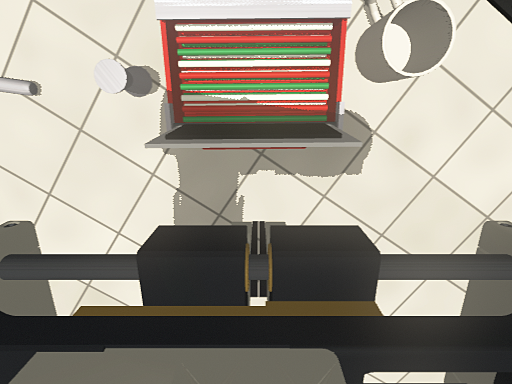

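Emit:
apply_moves([
  [-1, 0, 0, 0.0175, 0],
  [-1, 0, 0, 0.0175, 0],
  [-1, 0, 0, 0.0175, 0],
  [-1, 0, 0, 0.0175, 0],
  [-1, 0.006, 0, 0, 0],
  [-1, 0.006, 0, 0, 0],
  [-1, 0.005, 0, 0, 0],
  [-1, 0.005, 0, 0, 0],
  [-1, 0.005, 0, 0, 0],
  [-1, 0.005, 0, 0, 0],
  [-1, 0.004, 0, 0, 0],
  [-1, 0.004, 0, 0, 0],
])

```text
t: 4.8
eef_pos: [0.5204, 0.0575, 0.1685]
ee_rot: [3.142, -0.0, 0.603]
force: [0.7, -0.1, 0.1]
width: 0.0007
```

Emit:
apply_moves([
  [-1, 0.006, 0, 0.0003, 0],
  [-1, 0.006, 0, 0.0003, 0],
  [-1, 0.006, 0, 0.0004, 0],
  [-1, 0.005, 0, 0.0013, 0],
  [-1, 0.005, 0, 0.0013, 0],
  [-1, 0.005, 0, 0.0014, 0],
  [-1, 0.005, 0, 0.0014, 0],
  [-1, 0.0047, 0, 0.0022, 0],
  [-1, 0.0047, 0, 0.0022, 0],
  [-1, 0.0047, 0, 0.0023, 0],
  [-1, 0.0047, 0, 0.0023, 0],
])

```text
t: 5.72
eef_pos: [0.5671, 0.0897, 0.1526]
ee_rot: [-3.142, 0.0, 0.603]
force: [0.7, 0.2, 0.4]
width: 0.0005
```

```bash
python3 - <<'E'
from h import *
g=eyes.grab_frame("side");save(g,"d2")
cv2.imwrite("pics/d2z.png",cv2.resize(cv2.imread("pics/d2.png")[90:230,190:350],None,fx=4,fy=4,interpolation=cv2.INTER_CUBIC))
s=arm.get_state();p=s["eef_pos"];y=.603
print(s["t"],p,s["ee_rot"],"u",p[0]*np.cos(y)+p[1]*np.sin(y),"v",-p[0]*np.sin(y)+p[1]*np.cos(y),s["force"])
E
```

```text
5.7667 [0.56745972 0.09004296 0.15200796] [-3.14153243e+00  5.38393764e-04  6.03313480e-01] u 0.5184461700668523 v -0.24765264413425828 [ 0.73243027  1.31383903 -0.97429156]
```

View pics/d2z.png

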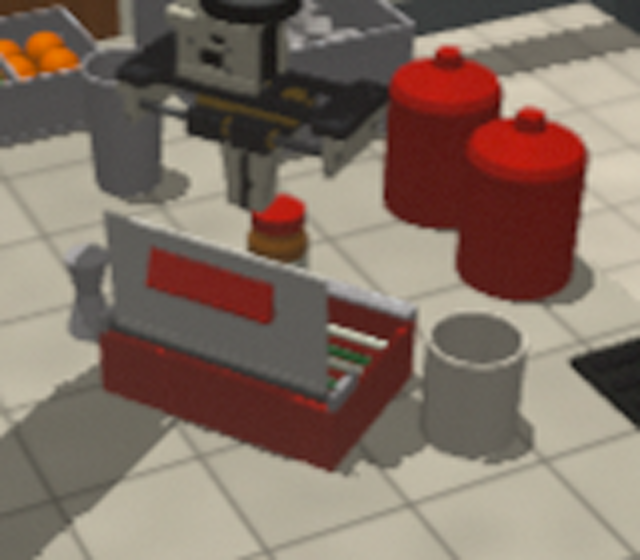

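```bash
python3 - <<'E'
from h import *
g=eyes.grab_frame("side");W=world(g);np.savez("side3",**g)
T=np.array(g["extrinsics"]);K=np.array(g["camera_matrix"])
def proj(p):
    c=np.linalg.inv(T)@np.r_[p,1];return K[0,0]*c[0]/-c[2]+K[0,2],-K[1,1]*c[1]/-c[2]+K[1,2]
s=arm.get_state();print("cam",T[:3,3],"tcp px",proj(s["eef_pos"]),s["eef_pos"])
c=W[150:186:3,215:275:6]
for v in range(140,186,4): print(v,[tuple((W[v,u]*1000).astype(int)) if np.isfinite(W[v,u,0]) else None for u in (225,240,252,264)])
from fit import plane
E
```

```text
cam [ 0.09583369 -0.89431841  0.82788531] tcp px (np.float64(251.90799575132624), np.float64(149.55629415567913)) [0.56701109 0.08975669 0.15219993]
140 [(np.int64(608), np.int64(427), np.int64(-2)), (np.int64(662), np.int64(401), np.int64(-2)), (np.int64(564), np.int64(84), np.int64(190)), (np.int64(679), np.int64(224), np.int64(86))]
144 [(np.int64(595), np.int64(396), np.int64(-1)), (np.int64(649), np.int64(372), np.int64(-2)), (np.int64(690), np.int64(346), np.int64(1)), (np.int64(670), np.int64(205), np.int64(83))]
148 [(np.int64(485), np.int64(113), np.int64(166)), (np.int64(637), np.int64(344), np.int64(-1)), (np.int64(640), np.int64(242), np.int64(53)), (np.int64(670), np.int64(204), np.int64(66))]
152 [(np.int64(484), np.int64(113), np.int64(152)), (np.int64(517), np.int64(71), np.int64(166)), (np.int64(636), np.int64(235), np.int64(41)), (np.int64(668), np.int64(200), np.int64(52))]
156 [(np.int64(486), np.int64(119), np.int64(133)), (np.int64(515), np.int64(66), np.int64(155)), (np.int64(541), np.int64(36), np.int64(165)), (np.int64(669), np.int64(202), np.int64(34))]
160 
[... 2795 characters left out ...]
t64(0.565), 7), (np.float64(0.57), 12), (np.float64(0.576), 28), (np.float64(0.581), 6), (np.float64(0.586), 5), (np.float64(0.591), 5), (np.float64(0.596), 9), (np.float64(0.601), 25), (np.float64(0.606), 65)]
top u hist [(np.float64(0.458), 21), (np.float64(0.466), 226), (np.float64(0.473), 20), (np.float64(0.481), 8), (np.float64(0.488), 5), (np.float64(0.496), 5), (np.float64(0.519), 5), (np.float64(0.526), 34), (np.float64(0.534), 8), (np.float64(0.572), 5), (np.float64(0.579), 6), (np.float64(0.587), 30), (np.float64(0.594), 52), (np.float64(0.602), 33), (np.float64(0.61), 18), (np.float64(0.648), 12), (np.float64(0.655), 13), (np.float64(0.663), 6)]
lip v [-0.213 -0.212 -0.193 -0.193]
```

```bash
sed -i 's/^for n in \["scene","side"\]:/if __name__=="__main__":\n  for n in []: pass\nfor n in (["scene","side"] if __name__=="__main__" else []):/' fit.py; cat > prof.py <<'E'
from h import *
from fit import plane
y=.603;e=np.array([np.cos(y),np.sin(y),0]);g_=np.array([-np.sin(y),np.cos(y),0])
def prof(f):
    W=world(f);P=W.reshape(-1,3);u=P@e;v=P@g_;z=P[:,2]
    m=(u>.43)&(u<.50)&(v>-.36)&(v<-.14)&(z>.075)&(z<.21)
    p=P[m];c,n,s,k=plane(p);n=n*np.sign(n@e)
    print("plane u",c@e,"z",c[2],"yaw",np.arctan2(n[1],n[0]),"theta",np.pi/2+np.arcsin(n[2]),s,k)
    for a in (-.34,-.30,-.26,-.22,-.18):
        q=p[abs(p@g_-a)<.015];
        if len(q): print(a,"top z",np.percentile(q[:,2],[90,98,100]).round(4),"u at top",np.median((q@e)[q[:,2]>np.percentile(q[:,2],90)]).round(4))
E
python3 - <<'E'
from prof import *
for n in ("scene0","side0","side3"): print(n);prof(dict(np.load(n+".npz")))
f=eyes.grab_frame("scene");prof(f);save(f,"s3")
cv2.imwrite("pics/s3z.png",cv2.resize(cv2.imread("pics/s3.png")[130:290,180:340],None,fx=3.7,fy=3.7,interpolation=cv2.INTER_CUBIC))
E
```

```text
scene0
plane u 0.47032080768687873 z 0.13230062363466671 yaw 0.6045418361530237 theta 1.6786257063870118 0.002337369931965538 1216
-0.34 top z [0.1733 0.1783 0.1805] u at top 0.4645
-0.3 top z [0.1714 0.1781 0.1806] u at top 0.4639
-0.26 top z [0.173  0.1777 0.1839] u at top 0.4638
-0.22 top z [0.1719 0.1778 0.1802] u at top 0.4634
-0.18 top z [0.1723 0.1781 0.1808] u at top 0.4637
side0
plane u 0.4661474778864474 z 0.12914375793756488 yaw 0.6027671845066578 theta 1.6536939440472014 0.0020276578907562305 1212
-0.34 top z [0.1701 0.1781 0.1802] u at top 0.4629
-0.3 top z [0.1704 0.1788 0.18  ] u at top 0.4628
-0.26 top z [0.1713 0.1777 0.1797] u at top 0.4637
-0.22 top z [0.1709 0.1774 0.181 ] u at top 0.4634
-0.18 top z [0.1727 0.1782 0.1811] u at top 0.4629
side3
plane u 0.46605275882094477 z 0.12955293140428895 yaw 0.6030804372927444 theta 1.654379647268364 0.002118916341615265 1207
-0.34 top z [0.1699 0.1774 0.1793] u at top 0.4634
-0.3 top z [0.1703 0.1778 0.1792] u at top 0.4637
-0.26 top z [0.1707 0.1772 0.1793] u at top 0.4647
-0.22 top z [0.1704 0.1789 0.1794] u at top 0.4632
-0.18 top z [0.1714 0.1779 0.181 ] u at top 0.4628
plane u 0.4709864531254547 z 0.12736057996682054 yaw 0.60305261049376 theta 1.6714309810878738 0.0023331176151302423 1091
-0.34 top z [0.1714 0.1778 0.179 ] u at top 0.4631
-0.3 top z [0.1633 0.1766 0.1812] u at top 0.4646
-0.26 top z [0.1264 0.1314 0.1316] u at top 0.4726
-0.22 top z [0.1683 0.1788 0.1806] u at top 0.4656
-0.18 top z [0.1674 0.1781 0.1817] u at top 0.4653
```

View pics/s3z.png

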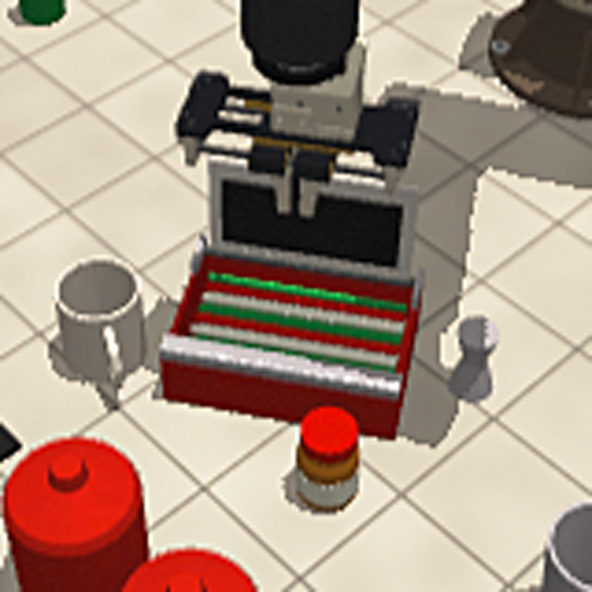

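```bash
python3 - <<'E'
from prof import *
s=arm.get_state();p=s["eef_pos"];print(s["t"],p, s["ee_rot"])
for n in ("side","scene"):
    f=eyes.grab_frame(n);np.savez(n+"4",**f);P=world(f).reshape(-1,3)
    d=P-p;a=d@e;b=d@g_
    m=(abs(a)<.03)&(abs(b)<.04)&(P[:,2]>.14)&(P[:,2]<.28)
    for z in np.arange(.14,.25,.006):
        k=m&(P[:,2]>=z)&(P[:,2]<z+.006)
        if k.sum(): print(n,z.round(3),k.sum(),"u",a[k].min().round(3),a[k].max().round(3),"v",b[k].min().round(3),b[k].max().round(3))
    T=np.array(f["extrinsics"]);K=np.array(f["camera_matrix"])
    c=np.linalg.inv(T)@np.r_[p,1];px=(K[0,0]*c[0]/-c[2]+K[0,2],-K[1,1]*c[1]/-c[2]+K[1,2]);print(px)
    x,y_=map(int,px);im=cv2.cvtColor(f["color"],cv2.COLOR_RGB2BGR).copy();cr=im[y_-40:y_+20,x-35:x+35]
    cr=cv2.resize(cr,None,fx=8,fy=8,interpolation=cv2.INTER_NEAREST);cv2.circle(cr,(int((px[0]-x+35.5)*8),int((px[1]-y_+40.5)*8)),5,(255,0,255),2);cv2.imwrite(f"pics/{n}4z.png",cr)
E
```

```text
5.8667 [0.5667601  0.08955422 0.15244878] [-3.14150641e+00  7.27373457e-04  6.03289356e-01]
side 0.182 4 u -0.009 0.004 v -0.016 0.013
side 0.188 20 u -0.013 0.008 v -0.018 0.013
side 0.194 17 u -0.015 0.005 v -0.019 0.012
side 0.2 22 u -0.011 0.008 v -0.019 0.013
side 0.206 18 u -0.013 0.011 v -0.022 0.013
side 0.212 24 u -0.011 0.013 v -0.021 0.015
side 0.218 25 u -0.013 0.004 v -0.023 0.017
side 0.224 17 u -0.014 0.009 v -0.024 0.016
side 0.23 33 u -0.015 0.008 v -0.025 0.019
side 0.236 9 u -0.015 -0.004 v -0.025 0.015
side 0.242 2 u -0.013 -0.012 v -0.032 0.01
side 0.248 5 u -0.013 0.013 v -0.036 -0.034
(np.float64(251.86408294551532), np.float64(149.5377176089493))
scene 0.182 2 u 0.007 0.009 v 0.001 0.004
scene 0.188 13 u 0.007 0.012 v -0.012 0.017
scene 0.194 12 u -0.006 0.011 v -0.013 0.018
scene 0.2 17 u -0.0 0.013 v -0.013 0.017
scene 0.206 12 u 0.0 0.014 v -0.006 0.018
scene 0.212 14 u 0.006 0.012 v -0.015 0.017
scene 0.218 17 u 0.005 0.012 v -0.016 0.02
scene 0.224 13 u 0.007 0.011 v -0.016 0.02
scene 0.23 9 u 0.008 0.013 v -0.015 0.014
scene 0.236 2 u 0.008 0.012 v -0.006 -0.002
scene 0.242 2 u -0.006 0.01 v -0.003 -0.003
scene 0.248 3 u -0.008 -0.004 v -0.003 0.035
(np.float64(259.30760660437716), np.float64(192.6630017270555))
```

View pics/side4z.png

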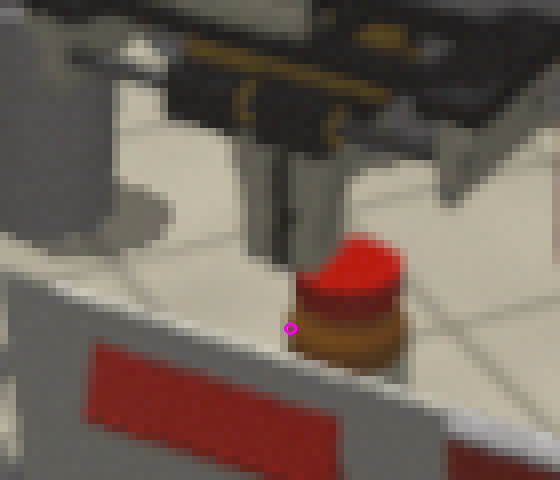

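View pics/scene4z.png

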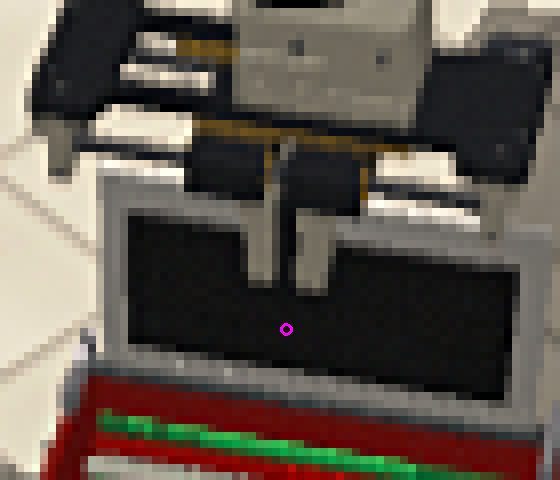

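```bash
python3 - <<'E'
from prof import *
p=np.array([.56676,.08955,.15245])
for n in ("side","scene"):
    f=dict(np.load(n+"4.npz"));T=f["extrinsics"];K=f["camera_matrix"]
    for dz in (0,.02,.025,.03,.035):
      r=[]
      for du in (-.0095,.0095):
       for dv in (-.017,.017):
        c=np.linalg.inv(T)@np.r_[p+e*du+g_*dv+[0,0,dz],1];r.append((round(K[0,0]*c[0]/-c[2]+K[0,2],1),round(-K[1,1]*c[1]/-c[2]+K[1,2],1)))
      print(n,dz,r)
f=dict(np.load("side4.npz"));D=f["z_map"];C=f["color"]
for c in (246,249,252,255): print(c,[(r,round(float(D[r,c]),3)) for r in range(134,150)])
f=dict(np.load("scene4.npz"));D=f["z_map"]
for c in (255,257,261,264): print(c,[(r,round(float(D[r,c]),3)) for r in range(180,194)])
f=dict(np.load("side0.npz"))
E
```

```text
side 0 [(np.float64(255.1), np.float64(152.4)), (np.float64(245.7), np.float64(149.5)), (np.float64(258.0), np.float64(149.6)), (np.float64(248.7), np.float64(146.8))]
side 0.02 [(np.float64(255.1), np.float64(146.9)), (np.float64(245.7), np.float64(144.0)), (np.float64(258.1), np.float64(144.1)), (np.float64(248.7), np.float64(141.4))]
side 0.025 [(np.float64(255.1), np.float64(145.5)), (np.float64(245.6), np.float64(142.7)), (np.float64(258.1), np.float64(142.8)), (np.float64(248.7), np.float64(140.0))]
side 0.03 [(np.float64(255.1), np.float64(144.1)), (np.float64(245.6), np.float64(141.3)), (np.float64(258.1), np.float64(141.4)), (np.float64(248.7), np.float64(138.6))]
side 0.035 [(np.float64(255.1), np.float64(142.7)), (np.float64(245.6), np.float64(139.9)), (np.float64(258.1), np.float64(140.0)), (np.float64(248.7), np.float64(137.2))]
scene 0 [(np.float64(254.9), np.float64(189.9)), (np.float64(264.9), np.float64(191.5)), (np.float64(253.7), np.float64(193.9)), (np.float64(263.7), np.float64(195.4))]
scene 0.02 [(np.float64(254.9), np.float64(185.6)), (np.float64(265.0), np.fl
[... 1615 characters left out ...]
28), (187, 1.305), (188, 1.31), (189, 1.31), (190, 1.319), (191, 1.323), (192, 1.322), (193, 1.328)]
257 [(180, 1.207), (181, 1.207), (182, 1.215), (183, 1.217), (184, 1.218), (185, 1.222), (186, 1.226), (187, 1.309), (188, 1.311), (189, 1.317), (190, 1.316), (191, 1.323), (192, 1.326), (193, 1.329)]
261 [(180, 1.203), (181, 1.207), (182, 1.224), (183, 1.218), (184, 1.215), (185, 1.215), (186, 1.226), (187, 1.227), (188, 1.306), (189, 1.317), (190, 1.313), (191, 1.31), (192, 1.316), (193, 1.322)]
264 [(180, 1.201), (181, 1.207), (182, 1.206), (183, 1.208), (184, 1.21), (185, 1.216), (186, 1.223), (187, 1.222), (188, 1.303), (189, 1.306), (190, 1.312), (191, 1.31), (192, 1.314), (193, 1.321)]
```

Emit:
apply_moves([
  [-1, 0, 0, -0.02, 0],
  [-1, 0, 0, -0.02, 0],
  [-1, -0.015, 0, 0, 0],
  [-1, -0.025, 0, 0, 0],
  [-1, -0.025, 0, 0, 0],
  [-1, -0.025, 0, 0, 0],
  [-1, -0.01, 0, 0, 0],
])

```text
t: 6.55
eef_pos: [0.4819, 0.0313, 0.1932]
ee_rot: [-3.141, -0.0, 0.603]
force: [0.2, -1.6, 0.2]
width: 0.0001
```

Emit:
apply_moves([
  [-1, 0, 0, 0.019, 0],
  [-1, 0, 0, 0.019, 0],
  [-1, 0, 0, 0.019, 0],
  [-1, 0.006, 0, 0, 0],
  [-1, 0.006, 0, 0, 0],
  [-1, 0.006, 0, 0, 0],
  [-1, 0.006, 0, 0, 0],
  [-1, 0.006, 0, 0, 0],
  [-1, 0.006, 0, 0, 0],
  [-1, 0.006, 0, 0, 0],
  [-1, 0.005, 0, 0, 0],
])

```text
t: 7.47
eef_pos: [0.5238, 0.0599, 0.1361]
ee_rot: [3.141, -0.0, 0.603]
force: [0.1, -0.6, 0.4]
width: 0.0005
```

```bash
cat > look.py <<'E'
from prof import *
import sys
def look(tag,n="side",box=(90,230,190,350),fx=4):
    g=eyes.grab_frame(n);save(g,tag);a,b,c,d=box
    cv2.imwrite(f"pics/{tag}z.png",cv2.resize(cv2.cvtColor(g["color"],cv2.COLOR_RGB2BGR)[a:b,c:d],None,fx=fx,fy=fx,interpolation=cv2.INTER_CUBIC))
    s=arm.get_state();p=s["eef_pos"]
    print("t",s["t"],"u",(p@e).round(4),"v",(p@g_).round(4),"z",p[2].round(4),"F u,v,z",(s["force"]@e).round(2),(s["force"]@g_).round(2),s["force"][2].round(2))
    return g
E
python3 - <<'E'
from look import *
prof(look("d5"))
E
```

```text
t 7.5167 u 0.4661 v -0.2478 z 0.1359 F u,v,z 1.01 -0.46 -0.2
plane u 0.4740649137630621 z 0.12770004707676239 yaw 0.6022116850818529 theta 1.5344015653290073 0.003089898360624115 1376
-0.34 top z [0.1711 0.1773 0.1788] u at top 0.4782
-0.3 top z [0.1702 0.1783 0.1796] u at top 0.4786
-0.26 top z [0.1988 0.2076 0.2095] u at top 0.457
-0.22 top z [0.1672 0.1887 0.207 ] u at top 0.4771
-0.18 top z [0.1707 0.1777 0.1794] u at top 0.4787
```

View pics/d5z.png

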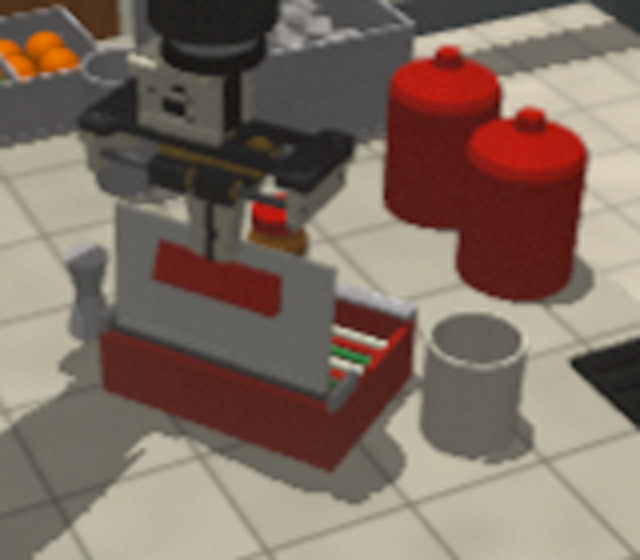

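Emit:
apply_moves([
  [-1, 0.006, 0, 0.001, 0],
  [-1, 0.0055, 0, 0.001, 0],
  [-1, 0.005, 0, 0.0012, 0],
  [-1, 0.005, 0, 0.0013, 0],
  [-1, 0.005, 0, 0.0012, 0],
  [-1, 0.005, 0, 0.0013, 0],
  [-1, 0.0047, 0, 0.0022, 0],
  [-1, 0.0047, 0, 0.0022, 0],
  [-1, 0.0046, 0, 0.0023, 0],
  [-1, 0.0046, 0, 0.0023, 0],
])

```text
t: 8.35
eef_pos: [0.5647, 0.0881, 0.1196]
ee_rot: [-3.142, 0.0, 0.603]
force: [-0.4, 0.6, 0.6]
width: 0.0009
```

```bash
python3 - <<'E'
from look import *
g=look("d6");np.savez("side6",**g)
P=world(g).reshape(-1,3);u=P@e;v=P@g_;z=P[:,2]
for a,b in ((-.345,-.29),(-.20,-.155)):
    m=(v>a)&(v<b)&(u>.455)&(u<.58)&(z>.072)&(z<.19)
    A=np.polyfit(u[m],z[m],1);print(m.sum(),"slope->theta",np.arctan(A[0]),"z=.066+ at u",(.064-A[1])/A[0],"zmax",np.percentile(z[m],98))
E
```

```text
t 8.4 u 0.5155 v -0.2477 z 0.1191 F u,v,z 1.43 0.21 0.09
561 slope->theta 1.0024487496544834 z=.066+ at u 0.46980421422270885 zmax 0.16003151235817165
382 slope->theta 1.003229297762542 z=.066+ at u 0.469852077399875 zmax 0.16083724504337166
```

View pics/d6z.png

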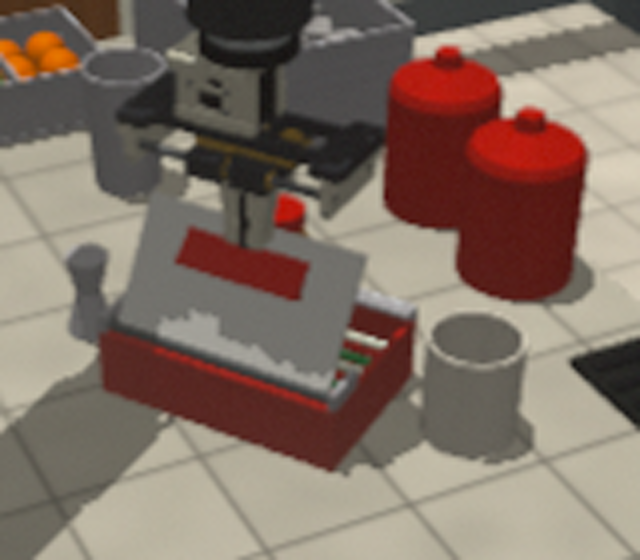

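Emit:
apply_moves([
  [-1, 0.0041, 0, 0.0031, 0],
  [-1, 0.0041, 0, 0.0031, 0],
  [-1, 0.0041, 0, 0.0031, 0],
  [-1, 0.0041, 0, 0.0031, 0],
  [-1, 0.0036, 0, 0.0037, 0],
  [-1, 0.0036, 0, 0.0037, 0],
  [-1, 0.0032, 0, 0.004, 0],
  [-1, 0.0032, 0, 0.004, 0],
  [-1, 0, 0, 0, 0],
])

```text
t: 9.15
eef_pos: [0.5891, 0.105, 0.0909]
ee_rot: [-3.141, 0.001, 0.603]
force: [-0.2, 0.9, -0.6]
width: 0.0005
```

Emit:
apply_moves([
  [-1, -0.005, 0, -0.02, 0],
  [-1, -0.01, 0, -0.01, 0],
  [-1, -0.02, 0, 0, 0],
  [-1, -0.017, 0, 0, 0],
  [-1, 0, 0, 0, 0],
])

```text
t: 9.57
eef_pos: [0.5436, 0.0738, 0.1228]
ee_rot: [-3.141, -0.0, 0.602]
force: [-1.5, -0.1, -0.7]
width: 0.0005
```

```bash
cat > th.py <<'E'
from look import *
def th(g,lo=.072):
    P=world(g).reshape(-1,3);u=P@e;v=P@g_;z=P[:,2]
    for a,b in ((-.345,-.29),(-.20,-.155)):
        m=(v>a)&(v<b)&(u>.47)&(u<.58)&(z>lo)&(z<.19)
        if m.sum()<20: continue
        A=np.polyfit(u[m],z[m],1);m&=abs(z-np.polyval(A,u))<.008;A=np.polyfit(u[m],z[m],1);t=np.arctan(A[0]);print(m.sum(),"theta",t,"hinge u",(.064-A[1])/A[0]+.002/np.sin(t),"zmax",np.percentile(z[m],98))
E
python3 - <<'E'
from th import *
g=look("d7");th(g);np.savez("side7",**g)
E
```

```text
t 9.6167 u 0.4912 v -0.2477 z 0.123 F u,v,z -0.66 -0.08 1.17
478 theta 0.5989560508523574 hinge u 0.47327586497419993 zmax 0.12887670994695724
305 theta 0.5960611236192831 hinge u 0.47285436652126106 zmax 0.12853931707386626
```

View pics/d7z.png

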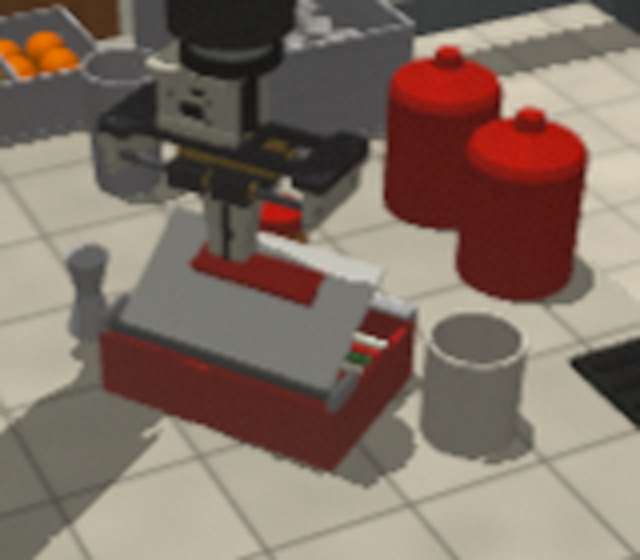

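Emit:
apply_moves([
  [-1, 0.01, 0, 0, 0],
  [-1, 0, 0, 0.02, 0],
  [-1, 0, 0, 0.02, 0],
  [-1, 0, 0, 0.015, 0],
  [-1, 0, 0, 0.006, 0],
  [-1, 0, 0, 0.006, 0],
  [-1, 0, 0, 0.005, 0],
  [-1, 0, 0, 0.005, 0],
])

```text
t: 10.28
eef_pos: [0.5558, 0.0817, 0.0456]
ee_rot: [3.141, -0.002, 0.604]
force: [1.2, -0.2, 2.7]
width: 0.0001
```

```bash
python3 - <<'E'
from th import *
g=look("d8");th(g,.068);np.savez("side8",**g)
E
```

```text
t 10.3333 u 0.5032 v -0.2478 z 0.0446 F u,v,z 0.37 -0.45 1.15
58 theta -0.3704090761264351 hinge u 0.6441884713722474 zmax 0.09929002666065652
44 theta -0.7473364119968013 hinge u 0.5611313093319035 zmax 0.15326726396965693
```

View pics/d8z.png

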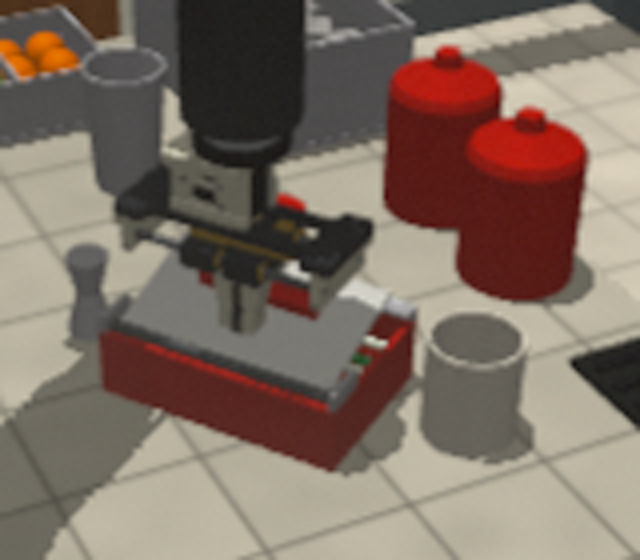

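Emit:
apply_moves([
  [-1, 0, 0, 0.003, 0],
  [-1, 0, 0, 0.003, 0],
  [-1, 0, 0, 0.003, 0],
  [-1, 0, 0, 0.002, 0],
  [-1, 0, 0, 0, 0],
  [-1, 0, 0, 0, 0],
])

```text
t: 10.83
eef_pos: [0.5541, 0.0809, 0.0339]
ee_rot: [-3.141, 0.001, 0.603]
force: [1.0, 0.2, 1.7]
width: 0.0003
```

```bash
python3 - <<'E'
from th import *
g=look("d9");th(g,.068)
for i in range(3):
  eyes.grab_frame("wrist");s=arm.get_state();print(s["eef_pos"],s["force"])
E
```

```text
t 10.8833 u 0.5021 v -0.2476 z 0.0339 F u,v,z 1.05 0.26 1.4
30 theta -0.6301113773323136 hinge u 0.6116686779796822 zmax 0.17087043888620046
24 theta -0.5006152691246439 hinge u 0.6383392005482322 zmax 0.1626601862440569
[0.55405816 0.08084087 0.03390613] [1.41810854 0.58369811 1.11651838]
[0.55406957 0.08083227 0.03392979] [ 0.14822966 -0.14576343  1.25685812]
[0.55404054 0.08080999 0.03393034] [ 0.54910257 -0.25321246  1.46853404]
```

View pics/d9z.png

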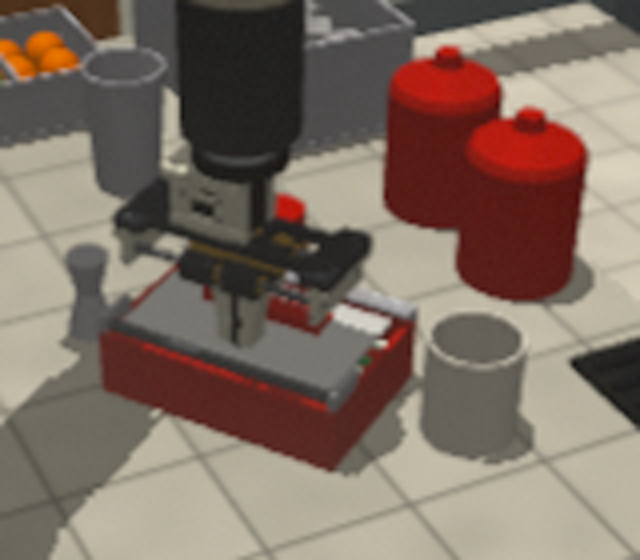

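Emit:
apply_moves([
  [-1, 0, 0, 0.0015, 0],
  [-1, 0, 0, 0.0015, 0],
  [-1, 0, 0, 0, 0],
  [-1, 0, 0, 0, 0],
])

```text
t: 11.37
eef_pos: [0.5551, 0.0814, 0.0327]
ee_rot: [3.141, -0.002, 0.604]
force: [-4.8, 1.8, 15.4]
width: 0.0007
```

Emit:
apply_moves([
  [-1, 0, 0, 0.0015, 0],
  [-1, 0, 0, 0.0005, 0],
  [-1, 0, 0, 0, 0],
  [-1, 0, 0, 0, 0],
])

```text
t: 11.7
eef_pos: [0.5565, 0.0823, 0.0324]
ee_rot: [3.14, -0.005, 0.605]
force: [-6.5, 4.1, 26.6]
width: 0.0005
```

Emit:
apply_moves([
  [-1, 0, 0, -0.0015, 0],
  [-1, 0, 0, -0.001, 0],
  [-1, 0, 0, 0, 0],
  [-1, 0, 0, 0, 0],
])

```text
t: 12.03
eef_pos: [0.5558, 0.0818, 0.0328]
ee_rot: [3.141, -0.003, 0.604]
force: [-0.4, 3.0, 11.3]
width: 0.0002
```

```bash
cat > flat.py <<'E'
from look import *
def flat(g,tag):
    P=world(g).reshape(-1,3);u=P@e;v=P@g_;z=P[:,2]
    for a,b in ((-.345,-.31),(-.30,-.275),(-.22,-.20),(-.19,-.155)):
        for c in np.arange(.47,.61,.01):
            m=(v>a)&(v<b)&(u>c)&(u<c+.01)&(z>.0)&(z<.12)
            print(f"{np.median(z[m])*1000:5.0f}" if m.sum()>3 else "   --",end="")
        print()
E
python3 - <<'E'
from flat import *
g=look("d10");flat(g,"d")
g=look("s10","scene",(150,270,190,330),5);flat(g,"s")
E
```

```text
t 12.0833 u 0.5042 v -0.2479 z 0.0328 F u,v,z 0.95 3.18 11.2
   65   67   65   65   65   66   66   65   65   65   65   66   72   58   --
   66   66   65   65   66   65   66   71   73   --   --   --   --   --   --
   66   66   64   65   66   66   66   --   --   --   --   --   --   --   --
   67   66   65   65   65   65   66   66   64   --   --   --   --   --   --
t 12.1333 u 0.5042 v -0.2478 z 0.0328 F u,v,z 0.55 1.59 11.74
   67   66   66   66   67   66   67   66   66   66   66   66   73   51   27
   67   66   67   66   66   66   --   75   74   69   67   67   73   49   29
   67   67   65   66   66   66   --   77   72   70   66   68   71   57   48
   67   67   65   66   66   66   66   66   67   66   65   67   73   64   45
```

View pics/s10z.png

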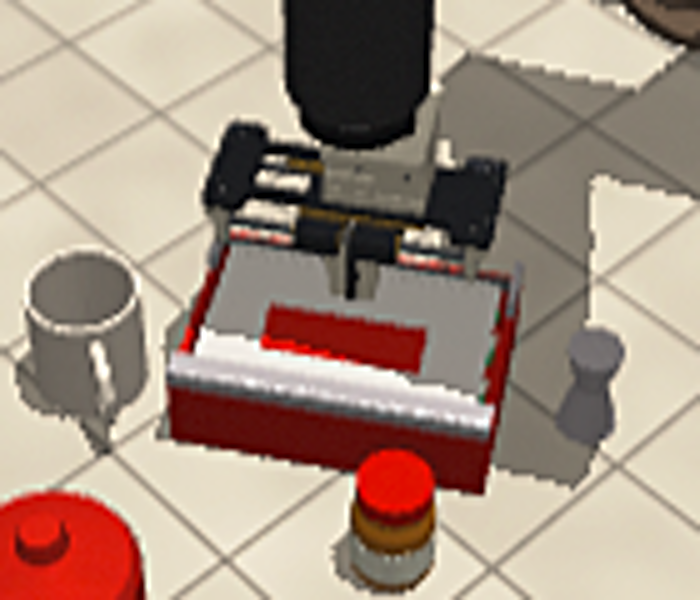

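View pics/d10z.png

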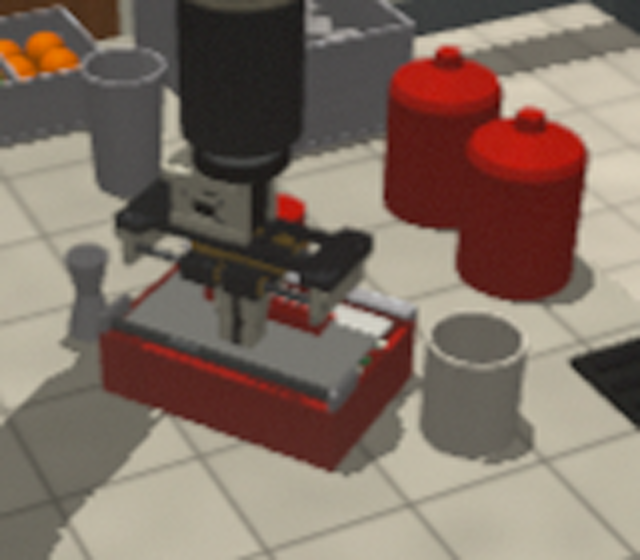

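Emit:
apply_moves([
  [-1, 0.003, 0, 0, 0],
  [-1, 0.003, 0, 0, 0],
  [-1, 0.003, 0, 0, 0],
  [-1, 0.003, 0, 0, 0],
  [-1, 0.003, 0, 0, 0],
  [-1, 0.003, 0, 0, 0],
  [-1, 0.003, 0, 0, 0],
  [-1, 0.002, 0, 0, 0],
])

```text
t: 12.8
eef_pos: [0.5695, 0.0914, 0.0323]
ee_rot: [-3.141, 0.008, 0.603]
force: [-17.0, -7.7, 28.6]
width: 0.0007
```

```bash
python3 - <<'E'
from flat import *
g=look("s11","scene",(150,270,190,330),5);flat(g,"s")
E
```

```text
t 12.85 u 0.5209 v -0.2478 z 0.0324 F u,v,z -16.06 3.47 26.9
   --   68   68   66   66   66   66   66   65   64   66   67   73   51   33
   --   --   66   67   66   67   66   67   77   75   72   69   74   50   33
   --   --   68   65   66   66   65   67   75   74   72   69   73   56   56
   --   67   67   67   66   66   64   66   66   66   65   66   72   55   46
```

View pics/s11z.png

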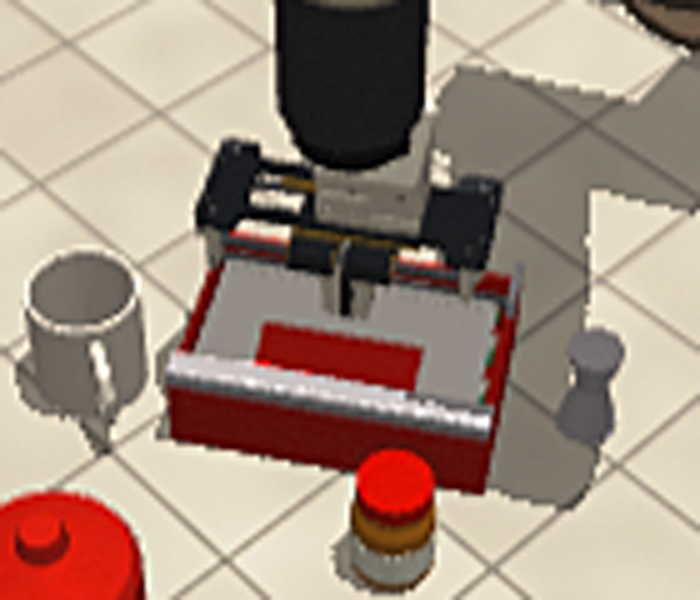

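Emit:
apply_moves([
  [-1, 0, 0, -0.0015, 0],
  [-1, 0, 0, -0.0015, 0],
  [-1, 0, 0, -0.001, 0],
  [-1, 0, 0, 0, 0],
  [-1, 0, 0, 0, 0],
])

```text
t: 13.27
eef_pos: [0.5733, 0.0941, 0.0351]
ee_rot: [-3.141, 0.001, 0.603]
force: [-0.8, 0.3, 0.6]
width: 0.0006
```

Emit:
apply_moves([
  [-1, 0.002, 0, 0.001, 0],
  [-1, 0.003, 0, 0, 0],
  [-1, 0.003, 0, 0, 0],
  [-1, 0.003, 0, 0, 0],
  [-1, 0.003, 0, 0, 0],
  [-1, 0.002, 0, 0, 0],
  [-1, 0, 0, 0, 0],
])

```text
t: 13.85
eef_pos: [0.5871, 0.1035, 0.0346]
ee_rot: [3.141, -0.0, 0.603]
force: [0.4, 0.7, 0.1]
width: 0.0003
```

```bash
python3 - <<'E'
from flat import *
g=look("s12","scene",(150,270,190,330),5);flat(g,"s")
E
```

```text
t 13.9 u 0.5422 v -0.2477 z 0.0346 F u,v,z 1.29 -0.06 0.37
   --   --   70   66   67   67   67   68   69   68   68   69   73   50   30
   --   --   --   --   66   67   67   69   78   77   74   71   72   50   30
   --   --   --   67   67   66   67   69   80   78   74   71   73   62   45
   --   --   68   66   67   66   67   68   67   69   69   69   73   56   50
```

View pics/s12z.png

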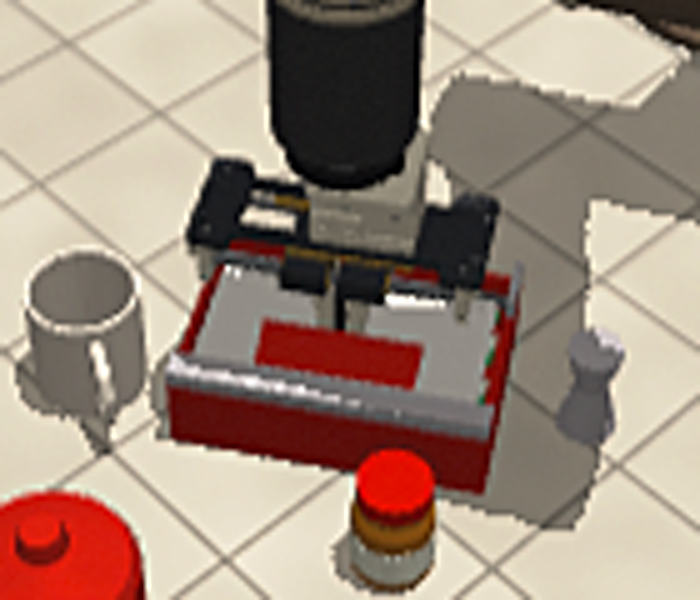

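Emit:
apply_moves([
  [-1, 0.0015, 0, 0.0005, 0],
  [-1, 0.0015, 0, 0.0005, 0],
  [-1, 0.0015, 0, 0, 0],
  [-1, 0.0015, 0, 0, 0],
  [-1, 0, 0, 0, 0],
  [-1, 0, 0, 0, 0],
])

```text
t: 14.4
eef_pos: [0.5894, 0.1052, 0.0329]
ee_rot: [-3.141, 0.004, 0.603]
force: [-5.3, -4.0, 3.2]
width: -0.0001
```

Emit:
apply_moves([
  [-1, 0.0015, 0, 0, 0],
  [-1, 0.0015, 0, 0, 0],
  [-1, 0.0015, 0, 0, 0],
  [-1, 0, 0, 0, 0],
  [-1, 0, 0, 0, 0],
])

```text
t: 14.82
eef_pos: [0.5894, 0.1053, 0.0324]
ee_rot: [-3.14, 0.012, 0.602]
force: [-14.1, -10.1, 10.7]
width: 0.0007
```

Emit:
apply_moves([
  [-1, 0.0015, 0, 0, 0],
  [-1, 0.0015, 0, 0, 0],
  [-1, 0, 0, 0, 0],
  [-1, 0, 0, 0, 0],
])

```text
t: 15.15
eef_pos: [0.5894, 0.1052, 0.0321]
ee_rot: [-3.14, 0.017, 0.601]
force: [-20.7, -13.5, 16.5]
width: 0.0002
```

```bash
python3 - <<'E'
from flat import *
g=look("d13");flat(g,"s")
g=look("s13","scene",(150,270,190,330),5);flat(g,"s")
E
```

```text
t 15.2 u 0.5451 v -0.2476 z 0.0321 F u,v,z -25.36 0.5 16.85
   --   68   65   65   64   65   64   65   64   63   64   65   66   71   --
   --   65   66   41   64   65   65   65   70   74   72   68   68   71   --
   --   65   66   40   65   65   65   65   69   75   --   --   --   --   --
   --   65   66   42   63   65   65   65   65   65   65   65   67   --   --
t 15.25 u 0.5451 v -0.2476 z 0.0321 F u,v,z -24.29 0.62 16.76
   --   67   67   --   67   67   65   66   65   66   66   66   72   52   30
   --   --   --   --   --   66   66   65   76   75   72   70   73   52   33
   --   67   68   66   66   66   65   68   75   75   72   69   72   59   52
   --   --   --   66   66   67   64   66   65   65   66   65   73   57   46
```

View pics/s13z.png

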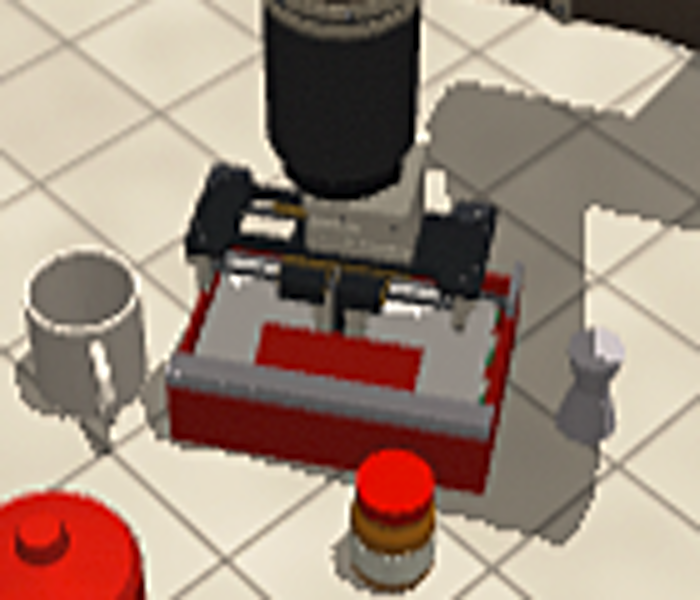

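Emit:
apply_moves([
  [-1, -0.003, 0, -0.001, 0],
  [-1, -0.003, 0, -0.001, 0],
  [-1, -0.001, 0, -0.002, 0],
  [-1, -0.0005, 0, -0.003, 0],
  [-1, 0, 0, -0.01, 0],
  [-1, 0, 0, -0.02, 0],
  [-1, 0, 0, -0.03, 0],
  [-1, 0, 0, -0.03, 0],
  [-1, -0.02, 0, -0.02, 0],
  [-1, -0.03, 0, 0, 0],
  [-1, -0.03, 0, 0, 0],
  [-1, -0.03, 0, 0, 0],
])

```text
t: 16.25
eef_pos: [0.5018, 0.0446, 0.1524]
ee_rot: [3.141, -0.005, 0.604]
force: [-0.1, -0.1, 1.1]
width: 0.0006
```

```bash
python3 - <<'E'
from flat import *
g=look("d14");flat(g,"s");np.savez("side14",**g)
g=look("s14","scene",(150,270,190,330),5);flat(g,"s");np.savez("scene14",**g)
# rear gap: flap's hinge edge & step location
P=world(g).reshape(-1,3);u=P@e;v=P@g_;z=P[:,2];C=g["color"].reshape(-1,3).astype(int)
m=(C[:,0]>1.8*C[:,1])&(u>.52)&(u<.585)&(abs(v+.248)<.045)&(z>.062)&(z<.09);print("step u",np.percentile(u[m],[0,2,10,50,98]).round(4))
f=eyes.grab_frame("wrist");save(f,"w14")
E
```

```text
t 16.3 u 0.433 v -0.2473 z 0.1522 F u,v,z -8.17 2.16 -3.45
   --   64   66   66   65   67   67   66   67   66   66   67   70   71   71
   --   65   65   63   66   65   66   67   72   76   73   72   71   73   71
   --   66   66   41   67   67   68   68   72   74   74   71   70   73   --
   --   65   66   41   65   65   67   66   67   68   68   68   69   73   --
t 16.35 u 0.4357 v -0.2476 z 0.1526 F u,v,z 1.81 -0.52 -0.24
   --   --   68   66   66   67   67   68   67   69   69   70   72   50   27
   --   66   68   67   67   66   67   69   80   77   73   71   72   57   33
   --   --   68   66   66   67   67   69   78   76   73   71   73   55   51
   --   68   68   67   67   67   67   69   67   68   68   69   73   57   47
step u [0.5551 0.5573 0.5599 0.5704 0.5846]
```

View pics/s14z.png

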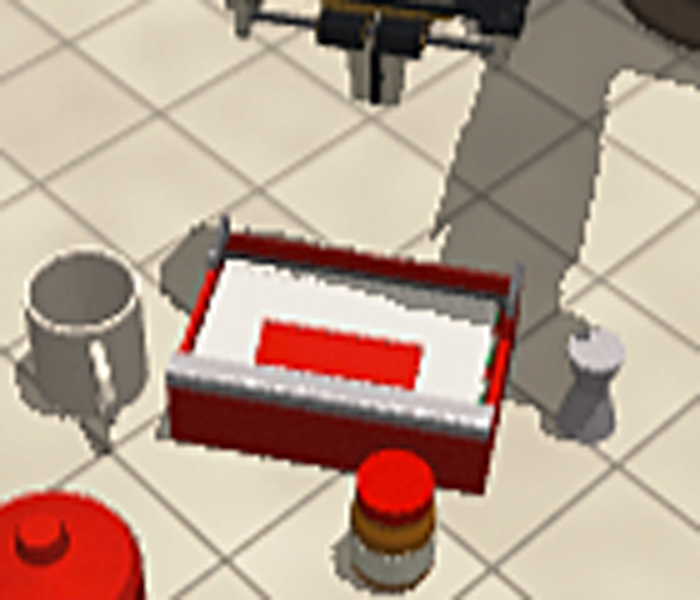

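View pics/d14z.png

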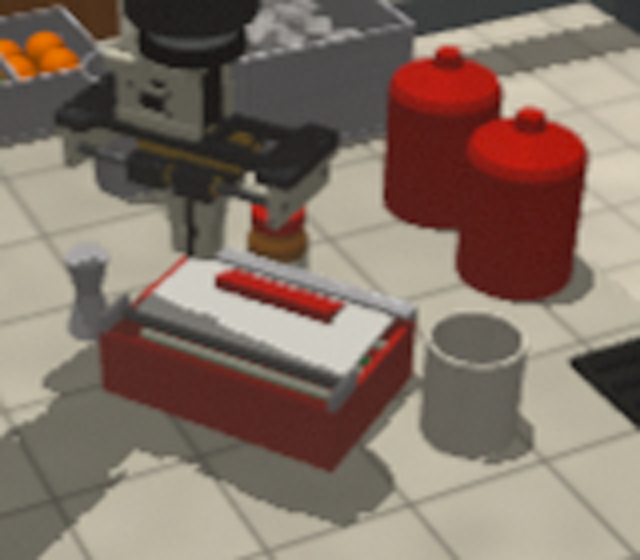

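View pics/w14.png

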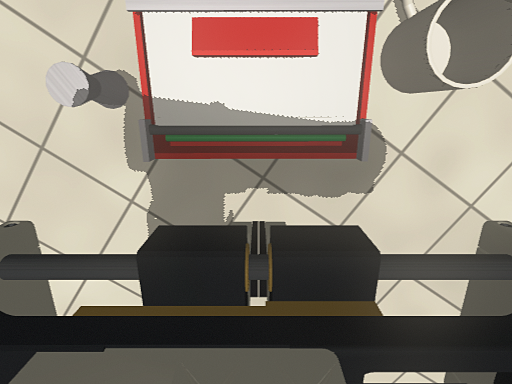

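```bash
python3 - <<'E'
from look import *
g=look("s15","scene",(150,270,190,330),5)
print("step again"); a=cv2.imread("pics/s14.png").astype(int);b=cv2.imread("pics/s15.png").astype(int);print(abs(a-b)[200:270,180:330].mean())
print(job.job_done())
E
```

```text
t 16.45 u 0.4391 v -0.2481 z 0.1527 F u,v,z -0.08 0.05 0.56
step again
1.637206349206349
the job is handed in; nothing more can be done
None
```

The straw box is shut: the white flap lies flat with its edge tucked under the steel lip, and I handed the job in at about 16.5 s of the 42 s.

**What I did:** With the fingers closed I folded the flap from about 1.65 rad to 0.6 rad from behind, near its free edge. I then pressed it flat between the hinge and the red step, and pushed it forward until it met the hard stop. At the stop the pushing force rose from about 7 to 25 N with no further movement. I then lifted off and moved the hand clear.

**Last checks, with the robot touching nothing:**
- **Flap:** Its visible top sits at about 66 to 70 mm, highest next to the lip, so the lip is holding it down against the spring.
- **Carriage:** The step is about 19 to 20 mm ahead of where it started, which matches fully forward.
- **Bystanders:** The mug, jigger and syrup jar looked unmoved in the pictures. I did not re-measure them.

**What did not go as planned:**
- **First sweep missed:** The cameras show the closed fingertips about 32 mm above the reported TCP. The first pass therefore went over the top of the flap without touching it, and I corrected for this afterwards.
- **Most of the slide was by friction:** Once the flap was flat, my pressure on it carried it most of the way forward before the fingertip reached the step. The final push to the stop was on the step itself.

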